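# Unload a trimmed moulding from under the hold-down bar

### The arm

A 6-joint arm with a two-finger parallel gripper is mounted at the origin on the work surface. World frame = base frame: x ahead of the robot, y to its left, z up, the work surface at z = 0. Lengths are in m, angles in rad, forces in N, time in s.
With the tool pointing down it reaches from about 0.425 to 0.95 m from the base axis. Payload 3.5 kg.
Tool frame: the origin (TCP) lies at the very end of the fingers, on their centre line; the grasp point (between the pads) lies ctrl.grip_point_offset behind it (ctrl.grip_point_offset is the distance from the TCP to the grasp point, in m); z points along the fingers, y is the direction in which the jaws open and shut (so a half turn about z gives the same grasp; the last joint's range is limited). The gripper opens to 85 mm and grips with 20 to 120 N. Pads are 22 mm wide; open, the fingers measure 114 mm over their backs; the gripper's body (76 mm by 85 mm) begins 54 mm behind the grasp point. The pads swing forward as they close: fully open they stand 13 mm farther back than shut.
Start: joints at [-1.474, 0.286, 1.577, -0, 1.279, -0.15], TCP at [0.165, -0.655, 0.231] pointing down, gripper open.
Joint ranges: [-2.77, 2.77], [-0.9, 2.22], [0.21, 2.48], [-1.53, 4.67], [0.24, 2.81], [-2.84, 2.84]. Speed limits (rad/s): [2.79, 2.79, 3.14, 3.14, 3.14, 3.14].

### API

Orientations are given as a unit quaternion [x, y, z, w].
In Python, from plant import telemetry, imaging, ticket, finder, ctrl gives the robot as it stands. The module is installed in compiled form; this text tells all that it offers.
- The arm moves only by the shell command python3 -m crank 'ROWS' [FORCE]. ROWS is JSON, a list of rows, each a list of 7 numbers: the shift along the tool's x, y, z scaled (see below), then the turn, a rotation vector about the tool's x, y, z scaled (see below), then the opening, from 0 (shut) to 1 (fully open). A call has 1 to 12 rows; each row is the pose to reach, as a shift and turn from the pose commanded when the call began, along the tool's axes at that moment; what a row does not reach only later rows make up. The controller multiplies each number of a shift by 0.15 m and each number of a turn by 90 degrees. A row lasts 1/10 s, in which the tool goes at most 50 mm and 8.59 degrees, less where a joint would pass 70% of its speed; a pose out of reach is approached as far as the arm can. A call with a number of a shift or a turn outside -1 to 1 is refused whole. A call with a gripper value outside its range is refused whole. The fingers move at their own pace and stop on an object; FORCE is the grip in N (left out, the last holds). Time passes only in rows, so rows that repeat a pose let the fingers close. It gives the time, the measured TCP pose, the force and the opening at its end, in the units of the state.
- telemetry.get_state(): the state, without advancing time (a new reading comes with each control period).
- imaging.read_camera(name): name is "scene" or "top"; returns a dict with "pixels" (420x560x3 uint8, red, green, blue), "vfov" (degrees; the focal length in pixels is half the picture's height over the tangent of half this angle, whatever the lens; pixels are square), "cx", "cy" (the principal point, pixels), "rvec" (rotation vector, rad) and "tvec" (3), from world to camera coordinates, as OpenCV has them. Camera axes: x right, y down, z forward; pixel columns grow to the right and rows downward; lengths in m; the calibration is good to about 2 mm. A picture is of the moment at which its call begins. There is no depth.
- ticket.sign_off(): hands the job in, once; it reports no verdict.
Trained networks look in a picture, given as the dict that the camera call returned (one of the last four; its "shot" number tells which), for a name from the list of things; names that differ only in an ending like _2 or _b are one class to them, and where a whole thing is asked for, a point or a joint stands for the part that bears it (a point fixed in the world has none). Each returns a list of dicts, best first, with "confidence" (0 to 1); they miss things now and then, are a little off and sometimes report something else, mostly with a low value. They report only what shows in the picture. A call takes as long as a camera call. They do not tell look-alikes from the thing itself.
- finder.masks_of(label, picture): "pixels" (420x560 bool, what is visible of it) and "extent" ([left, top, right, bottom] in pixels, round what is visible of it).
- finder.pinpoint(label, picture): "location" ([row, column] in pixels: a listed point, or the origin of a listed thing).
The state is a dict: "time": time; "qpos": joint angles; "dq": joint speeds; "joint_efforts": joint torques, N m; "eef_pos": TCP position; "tcp_rot": TCP orientation; "contact_force": force on the tool from outside, world axes, zero at the start; "wrist_torque": the same for the moment, N m; "opening": opening from 0.0 (shut) to 1.0 (fully open).
Only numpy, scipy, OpenCV 4.12 (cv2) and the standard library are available. Lean on these libraries where they do the work, as an engineer would, in place of code of your own. Each camera call takes 0.05 s, during which the arm holds its last target.

### The job

Lift the hinged hold-down bar with the red grip and throw it back until it rests past upright on its stop. Then slide the flat brown moulding it held along its channel until it overhangs the open front of the fixture far enough to be pinched, pick it up, and lay it down flat, right way up and without dropping it, in the empty half of the metal tray, lengthways like the finished plate there. Leave the bar back, and leave the finished pieces, the file and the brush where they are.

Things in the scene. Friction and masses are not known exactly. Their poses are not given: they have to be found in the camera images.
- fixture: Trimming fixture, fixed: base plate with an aluminium riser that has a straight channel on top. Origin on the bench below the channel's middle; x along the channel to its closed end (stop face at x = +76.5 mm), -x out of its open front, +y across to the green hinge post. Riser and rails 95 mm wide over all; two 15 mm rails and the stop, tops 65 mm above the bench. Clear bench in front.
- nest_mouth (a point): Middle of the channel's open front edge (fixture x = -75 mm), on the channel floor, 45 mm above the bench; axes as the fixture's. The floor is level and slippery (friction about 0.3) and 65 mm wide between the rails; below the front edge riser and base plate drop sheer to the bench.
- bar (a joint): Angle (rad) of the hold-down bar: 0 = down, rubber foot on the moulding; grows as the grip is lifted; upright at 1.57; past that its weight lays it back on its stop at 1.95. Let go short of upright it falls shut. Steel bar 26 mm wide, 12 thick, about 0.7 kg, lying across the middle of the channel from the hinge at +y to the red grip at -y; about 5 N at the grip lifts it.
- bar_hinge (a point): Middle of the bar's hinge pin, which runs along the fixture's x axis: at fixture y = +85 mm, 79 mm above the bench. The bar swings about it in the fixture's y-z plane. Thrown back, the bar stands up here, its top about 260 mm above the bench and 70 mm further out to +y.
- bar_handle (a point): Holding point on the axis of the red grip: a level round rod 18 mm thick, 82 mm long, parallel to the hinge pin and 185 mm from it, pointing to fixture -x from the bar's free end (42 mm from its root, 40 mm from its tip). Bar down: at fixture (-55, -100) mm, 79 mm above the bench, 52 mm outside the rail.
- plate_center (a point): Centre (half-way up) of the moulding to unload: flat smooth brown slab, 150 mm long (x), 62 wide (y), 20 thick (z), about 0.28 kg. At the start it lies in the channel within 12 mm of the stop, its x along the fixture's, its top level with the rails, so nothing of it can be gripped; pressing on its top with 10 to 20 N drags it. It tips when its centre passes the front edge.
- tray_bay (a point): Centre of the empty half of the metal tray, on its inner floor, 4 mm above the bench; axes: the tray's. Free from here: 91 mm to +y (wall), about 95 mm to -y (finished block), 111 mm to either x side (walls).
- plate: The same moulding; origin at the centre of its underside.
- tray: Metal tray, fixed, left or right of the fixture: 230 mm along x, 340 along y, 4 mm walls and floor, rim 30 mm above the bench. Origin on the bench under its middle; its +y half is empty, finished pieces lie in the -y half.
- done_plate_center (a point): Centre of a finished plate like the moulding (150 x 62 x 20 mm), lying along x in the -y half of the tray. Leave it alone.
- done_block_center (a point): Centre of a finished brown block with a barrel and a boss (100 x 50 x 56 mm high) lying in the tray between the finished plate and the empty half. Leave it alone.
- file_center (a point): Flat file with wooden handle, 210 mm long, 20 mm high, lying on the bench beyond the fixture and tray. Leave it alone.
- brush_center (a point): Brass bench brush, 180 mm long, 34 mm high, lying on the bench beyond the fixture and tray. Leave it alone.
Things that resemble listed ones, but are neither listed nor needed, are in the scene too. Leave any orange or yellow look-alike of the plate alone.

How it is judged:
On the way, in this order (a step that is already met when the one before it is completed fails the run):
1. the hold-down bar is thrown back past upright while the moulding is still in its channel (value of joint bar above 1.65 rad and x of plate_center in the frame of fixture above -0.02 m), for 0.2 s.
2. the moulding, flat in its channel, overhangs the open front by 25 mm or more (x of plate_center in the frame of fixture below -0.025 m and z of plate_center in the frame of fixture between 0.05 and 0.06 m and angle between plate_center's own z axis and vertical below 0.1 rad), for 0.1 s.
3. the moulding is held in the fingers and lifted clear of the channel (height (world z) of plate_center above 0.085 m and contact force between the fingers and plate above 1 N), for 0.1 s.
At the end, for the whole second after the job is handed in: The moulding lies at rest, right way up and flat (within 0.06 rad) on the floor of the tray's empty half, lengthways along the tray's x within 0.35 rad; the bar is still back past upright (above 1.65 rad); finished pieces, file and brush are within 15 mm of where they were (y of plate_center in the frame of tray between 0.01 and 0.136 m and x of plate_center in the frame of tray between -0.04 and 0.04 m and z of plate_center in the frame of tray below 0.018 m and angle between plate_center's own z axis and vertical below 0.06 rad and angle between the x axis of plate_center and the x axis of tray, either way round below 0.35 rad and linear speed of plate below 0.02 m/s and value of joint bar above 1.65 rad and distance of each of done_plate_center, done_block_center, file_center, brush_center from where it was at the start of the episode below 0.015 m); the robot touches nothing.
It fails at once if the moulding is dragged out more than 25 mm or lifted with the bar down, or the bar comes down again after it (value of joint bar below 1 rad and (x of plate_center in the frame of fixture below -0.025 m or height (world z) of plate_center above 0.07 m)).
It fails at once if the moulding is dropped, onto the bench or into the tray (faster than 0.5 m/s at the bottom) (height (world z) of plate_center below 0.04 m and linear speed of plate above 0.5 m/s).
It fails at once if a finished piece, the file or the brush is moved by more than 15 mm (distance of any of done_plate_center, done_block_center, file_center, brush_center from where it was at the start of the episode above 0.015 m).
It also fails if it takes over 72 s, if anything falls off the work surface, if the arm or the gripper's body presses on something with over 40 N, if the wrist force passes 120 N, or if a joint passes its speed limit or range.

## Working session

There is one attempt and no reset: what is moved stays moved. The work goes in short steps, Python scripts to look and compute and a shell command to move; the robot and the scene stay as the last step left them, time stands still between calls to the robot, and variables do not carry over. Pictures are saved under pics/ and viewed, and the job is handed in when it is done.

```bash
mkdir -p pics
python3 - <<'E'
from plant import telemetry, imaging, finder, ctrl
import cv2,pickle
s=telemetry.get_state();print(s, ctrl.grip_point_offset)
D={}
for n in("scene","top"):
    p=imaging.read_camera(n);cv2.imwrite(f"pics/{n}0.png",p["pixels"][:,:,::-1])
    D[n]=p
    print(n,p["vfov"],p["cx"],p["cy"],p["rvec"],p["tvec"])
    for l in["fixture","nest_mouth","bar_hinge","bar_handle","plate_center","tray_bay","tray","done_plate_center","done_block_center","file_center","brush_center"]:
        print(l,[(r["location"],round(r["confidence"],2)) for r in finder.pinpoint(l,p)[:3]])
pickle.dump(D,open("d0.pkl","wb"))
E
```

```text
{'time': 0.0, 'qpos': array([-1.47399635e+00,  2.87181255e-01,  1.57819913e+00, -2.63916943e-05,
        1.27857040e+00, -1.50000342e-01]), 'dq': array([-0.00012865, -0.00017896, -0.00080908,  0.00072875, -0.00114724,
        0.00043701]), 'joint_efforts': array([-6.51746286e-04, -4.05982375e+01, -2.92625302e+01, -1.16554825e-04,
        5.89212039e-03, -3.42256314e-06]), 'eef_pos': array([ 0.16486194, -0.65387663,  0.22992479]), 'tcp_rot': array([ 9.92394697e-01,  1.23090920e-01,  1.87322661e-05, -1.17898657e-03]), 'contact_force': array([-0.52155945, -0.30229642, -0.19878344]), 'wrist_torque': array([0.03966637, 0.02917642, 0.03762877]), 'opening': 1.000068588517695} 0.0187
scene 47.510671549524034 273.5953624156167 211.62008850134671 [ 2.24979234  0.49174508 -0.2504609 ] [-0.48797365 -0.0877114   1.37607496]
fixture [([190.3, 309.9], 0.81)]
nest_mouth [([172.2, 287.5], 0.92)]
bar_hinge [([151.3, 324.6], 0.67)]
bar_handle [([184.1, 272.5], 0.65), ([187.5, 311.5], 0.48)]
plate_center [([154.3, 232.3], 0.95), ([174.0, 308.1], 0.75), ([188.1, 397.4], 0.72)]
tray_bay [([269.9, 251.7], 
[... 176 characters left out ...]
4, 306.3], 0.18)]
file_center [([227.9, 389.2], 0.73)]
brush_center [([303.6, 357.1], 0.78), ([180.4, 309.7], 0.5)]
top 45.78836791264642 274.3143830502582 203.13081895194716 [ 2.12713925 -2.10997813  0.18680017] [-0.01219453  0.55751133  1.36069318]
fixture [([206.5, 205.6], 0.87)]
nest_mouth [([230.6, 201.2], 0.89)]
bar_hinge [([203.2, 169.6], 0.58)]
bar_handle [([223.7, 232.2], 0.87)]
plate_center [([209.0, 199.6], 0.97), ([297.8, 180.6], 0.91), ([125.9, 178.3], 0.79)]
tray_bay [([209.3, 319.4], 0.66)]
tray [([211.4, 346.7], 0.83)]
done_plate_center [([205.7, 388.4], 0.84)]
done_block_center [([214.7, 365.6], 0.91)]
file_center [([128.7, 233.2], 0.9)]
brush_center [([130.6, 315.2], 0.82)]
```

View pics/scene0.png

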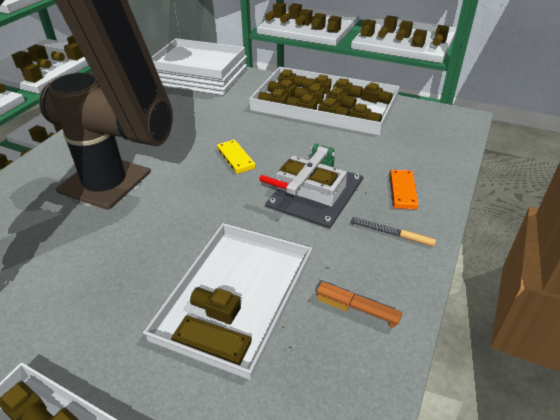

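View pics/top0.png

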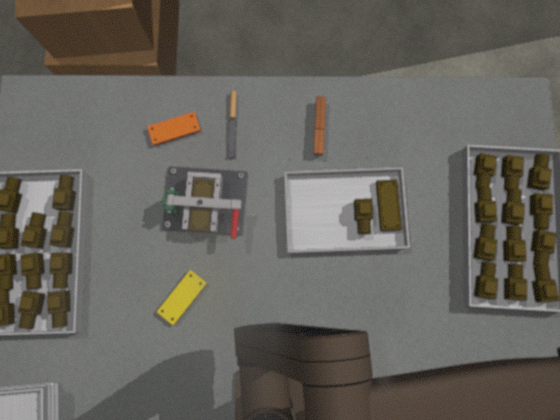

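```bash
cat > h.py <<'E'
import numpy as np,cv2
from scipy.spatial.transform import Rotation as R
def ray(p,rc):
    f=p["pixels"].shape[0]/2/np.tan(np.radians(p["vfov"])/2)
    Rm=cv2.Rodrigues(np.array(p["rvec"]))[0];t=np.array(p["tvec"])
    d=Rm.T@np.array([(rc[1]-p["cx"])/f,(rc[0]-p["cy"])/f,1]);return -Rm.T@t,d
def atz(p,rc,z):
    c,d=ray(p,rc);return c+d*(z-c[2])/d[2]
def proj(p,X):
    f=p["pixels"].shape[0]/2/np.tan(np.radians(p["vfov"])/2)
    K=np.array([[f,0,p["cx"]],[0,f,p["cy"]],[0,0,1.]])
    return cv2.projectPoints(np.array(X,float).reshape(-1,1,3),np.array(p["rvec"]),np.array(p["tvec"]),K,None)[0].reshape(-1,2)
E
python3 - <<'E'
import pickle
from h import *
D=pickle.load(open("d0.pkl","rb"));t=D["top"];s=D["scene"]
for n,a,b,z in[("fixture",(206.5,205.6),(190.3,309.9),0),("mouth",(230.6,201.2),(172.2,287.5),.045),("hinge",(203.2,169.6),(151.3,324.6),.079),("handle",(223.7,232.2),(184.1,272.5),.079),("plate",(209,199.6),(174,308.1),.055),("bay",(209.3,319.4),(269.9,251.7),.004),("tray",(211.4,346.7),(294.7,237),0),("dplate",(205.7,388.4),(338.3,214.4),.014),("dblock",(214.7,365.6),(306.2,216),.03)]:
    print(n,atz(t,a,z).round(4),atz(s,b,z).round(4))
for n in D:
    im=D[n]["pixels"][:,:,::-1]
    c=im[140:260,140:440] if n=="top" else im[120:390,130:390]
    k=2.6 if n=="top" else 2.2
    cv2.imwrite(f"pics/{n}0z.png",cv2.resize(c,None,fx=k,fy=k,interpolation=cv2.INTER_CUBIC))
E
```

```text
fixture [0.5559 0.1954 0.    ] [0.5572 0.1992 0.    ]
mouth [0.4783 0.1986 0.045 ] [0.4907 0.1957 0.045 ]
hinge [0.5502 0.2844 0.079 ] [0.5644 0.2841 0.079 ]
handle [0.4938 0.108  0.079 ] [0.4949 0.0917 0.079 ]
plate [0.5386 0.2038 0.055 ] [0.5505 0.1982 0.055 ]
bay [ 0.5492 -0.1394  0.004 ] [ 0.5458 -0.1325  0.004 ]
tray [ 0.5443 -0.2197  0.    ] [ 0.5477 -0.2077  0.    ]
dplate [ 0.5596 -0.3392  0.014 ] [ 0.5655 -0.3331  0.014 ]
dblock [ 0.5299 -0.2696  0.03  ] [ 0.5357 -0.2729  0.03  ]
```

View pics/top0z.png

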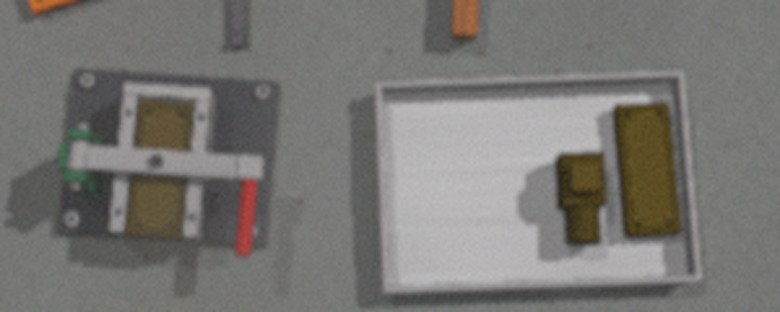

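View pics/scene0z.png

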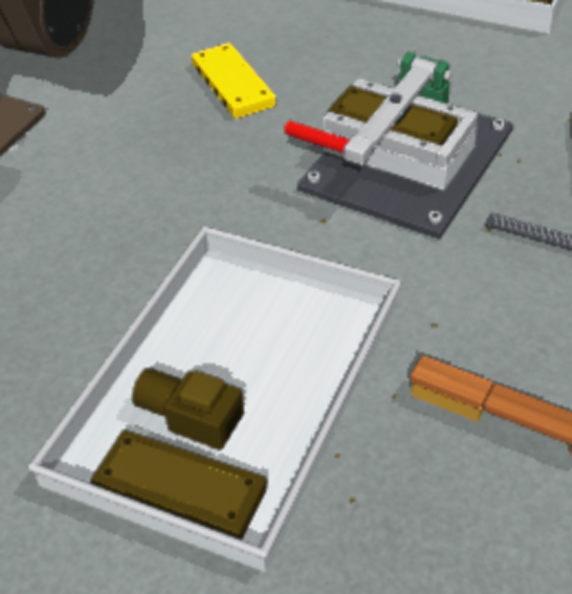

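Run:
```python
import pickle
from h import *
from scipy.optimize import least_squares
D=pickle.load(open("d0.pkl","rb"));t=D["top"];s=D["scene"]
tz=lambda x,y:(140+x/2.6,140+y/2.6); sz=lambda x,y:(130+x/2.2,120+y/2.2)
def fit(obs,x0):
    def f(v):
        c,sn=np.cos(v[2]),np.sin(v[2]);r=[]
        for p,X,uv in obs:
            r+=list(proj(p,[v[0]+c*X[0]-sn*X[1],v[1]+sn*X[0]+c*X[1],X[2]])[0]-uv)
        return np.array(r)
    o=least_squares(f,x0,loss="soft_l1");print(o.x.round(4));print(f(o.x).reshape(-1,2).round(1).tolist());return o.x
F=fit([(t,(-.013,-.1,.088),tz(250,180)),(t,(-.095,-.1,.079),tz(244,255)),(t,(-.075,.0475,.065),tz(110,232)),(t,(-.075,-.0475,.065),tz(199,237)),
 (s,(-.095,-.1,.079),sz(287,127)),(s,(-.075,-.0475,.065),sz(324,117)),(t,(0,.085,.079),(169.6,203.2)),(t,(-.075,0,.045),(201.2,230.6)),(s,(-.075,0,.045),(287.5,172.2)),(s,(0,.085,.079),(324.6,151.3))],[.555,.198,0])
T=fit([(t,(.115,.17,.03),tz(376,84)),(t,(.115,-.17,.03),tz(684,73)),(t,(-.115,-.17,.03),tz(701,282)),(t,(-.115,.17,.03),tz(386,295)),
 (s,(.115,.17,.03),sz(399,282)),(s,(-.115,.17,.03),sz(205,231)),(s,(-.115,-.17,.03),sz(33,466)),(s,(.115,-.17,.03),sz(266,555))],[.55,-.21,0])
np.save("ft.npy",[F,T])
def tw(v,X): 
    c,sn=np.cos(v[2]),np.sin(v[2]);return np.round([v[0]+c*X[0]-sn*X[1],v[1]+sn*X[0]+c*X[1]],4)
print("handle",tw(F,(-.055,-.1)),"hinge",tw(F,(0,.085)),"mouth",tw(F,(-.075,0)))
print("bay",tw(T,(0,.073)))
from plant import telemetry
st=telemetry.get_state();print(R.from_quat(st["tcp_rot"]).as_matrix().round(3))
```

```text
[ 0.5536  0.1978 -0.046 ]
[[-0.4, -1.1], [0.1, -0.1], [-0.1, -0.6], [-0.4, -0.7], [-0.4, 0.2], [-1.0, 0.3], [0.7, -2.5], [-0.9, -0.1], [-3.2, -2.1], [-2.5, -0.3]]
[ 0.5464 -0.2128  0.0463]
[[0.3, 0.1], [-1.7, -0.2], [-1.4, -1.9], [-0.2, -2.3], [-0.7, 0.5], [-0.3, -0.6], [-0.2, 0.9], [-1.0, -0.3]]
handle [0.494  0.1004] hinge [0.5575 0.2827] mouth [0.4787 0.2012]
bay [ 0.543  -0.1398]
[[ 0.97   0.244  0.   ]
 [ 0.244 -0.97  -0.   ]
 [ 0.     0.    -1.   ]]
```

```bash
cat > w.py <<'E'
# usage: python3 w.py x y z [yaw_deg of tool x, tool down]  -> row numbers
import sys
from h import *
from plant import telemetry
s=telemetry.get_state();Rm=R.from_quat(s["tcp_rot"]);p=s["eef_pos"]
print("t",round(s["time"],2),"pos",p.round(4),"F",s["contact_force"].round(1),"open",round(s["opening"],3),"q",s["qpos"].round(2))
if len(sys.argv)>3:
    a=list(map(float,sys.argv[1:]))
    d=Rm.inv().apply(np.array(a[:3])-p)/.15
    yaw=np.radians(a[3]) if len(a)>3 else -.046
    c,sn=np.cos(yaw),np.sin(yaw)
    Rt=R.from_matrix(np.array([[c,sn,0],[sn,-c,0],[0,0,-1.]]))
    rv=(Rm.inv()*Rt).as_rotvec()/(np.pi/2)
    print("shift",d.round(3),"turn",rv.round(4))
E
python3 -m crank '[[0.33,-0.33,0,0,0,0.09,1],[0.66,-0.66,0,0,0,0.186,0.7],[1,-1,0,0,0,0.186,0.5],[1,-1,0,0,0,0.186,0.5],[1,-1,0,0,0,0.186,0.5]]'; python3 w.py .43 -.33 .23
```

```text
time: 1.7
eef_pos: [0.2757, -0.4686, 0.2312]
tcp_rot: [1.0, -0.021, 0.0, -0.001]
contact_force: [0.1, -0.6, 0.2]
opening: 0.502
t 1.7 pos [ 0.2757 -0.4686  0.2312] F [ 0.1 -0.6  0.2] open 0.502 q [-1.23 -0.    1.9   0.    1.25  0.39]
shift [ 0.989 -0.966  0.01 ] turn [-0.001  -0.0003  0.0027]
```

```bash
python3 -m crank '[[0.33,-0.33,0,0,0,0,0.5],[0.66,-0.66,0,0,0,0,0.5],[1,-1,0,0,0,0,0.5]]'; 
python3 -m crank '[[0.2,-0.33,0,0,0,0,0.5],[0.3,-0.66,0,0,0,0,0.5],[0.4,-1,0,0,0,0,0.5]]';
python3 -m crank '[[0,-0.33,0,0,0,0,0.5],[0,-0.66,0,0,0,0,0.5],[0,-1,0,0,0,0,0.5],[0,-1,0,0,0,0,0.5]]';python3 w.py .494 .1 .16
```

```text
time: 2.0
eef_pos: [0.3854, -0.3707, 0.2318]
tcp_rot: [1.0, -0.023, 0.0, 0.001]
contact_force: [0.2, -0.3, -0.4]
opening: 0.498
time: 2.3
eef_pos: [0.448, -0.2349, 0.2316]
tcp_rot: [1.0, -0.023, 0.0, 0.0]
contact_force: [0.3, -0.0, 0.2]
opening: 0.5
time: 2.7
eef_pos: [0.4539, -0.0818, 0.2315]
tcp_rot: [1.0, -0.019, 0.0, -0.001]
contact_force: [0.4, -0.2, 0.5]
opening: 0.498
t 2.7 pos [ 0.4539 -0.0818  0.2315] F [ 0.4 -0.2  0.5] open 0.498 q [-0.4  -0.2   2.08  0.    1.26  1.21]
shift [ 0.22  -1.221  0.478] turn [-0.0008 -0.0003  0.0046]
```

```bash
python3 -m crank '[[0.1,-0.33,0,0,0,0,0.5],[0.15,-0.66,0.2,0,0,0,0.5],[0.2,-1,0.4,0,0,0,0.5],[0.2,-1,0.4,0,0,0.004,0.5],[0.2,-1,0.4,0,0,0.004,0.5]]';python3 w.py .494 .1 .14
python3 - <<'E'
from plant import imaging
import cv2,numpy as np
a=imaging.read_camera("top");b=imaging.read_camera("scene")
A=a["pixels"][130:270,130:330,::-1];B=b["pixels"][80:240,220:420,::-1]
z=lambda i:cv2.resize(i,(400*1,320),interpolation=cv2.INTER_CUBIC)
cv2.imwrite("pics/a1.png",np.hstack([z(A),z(B)]))
E
```

```text
time: 3.2
eef_pos: [0.49, 0.0633, 0.1693]
tcp_rot: [1.0, -0.024, -0.002, -0.0]
contact_force: [-0.8, 0.5, 0.5]
opening: 0.499
t 3.2 pos [0.49   0.0633 0.1693] F [-0.8  0.5  0.5] open 0.499 q [-0.08 -0.05  2.07 -0.    1.13  1.54]
shift [ 0.016 -0.246  0.195] turn [ 0.0001  0.0025 -0.0018]
```

View pics/a1.png

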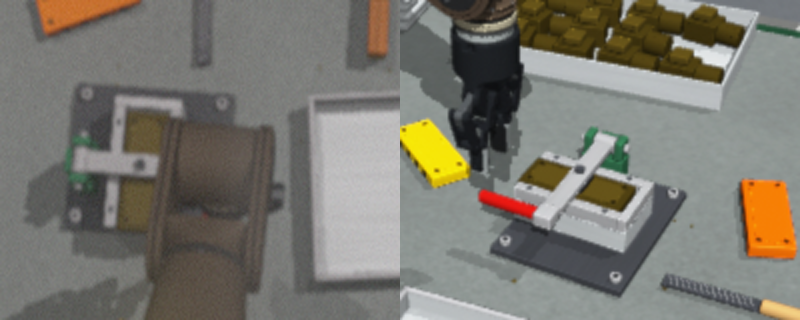

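```bash
python3 -m crank '[[0.016,-0.246,0.2,0,0,-0.002,0.5],[0.016,-0.246,0.3,0,0,-0.002,0.5],[0.016,-0.246,0.3,0,0,-0.002,0.5]]';python3 w.py .494 .1 .056
cat > look.py <<'E'
import sys
from plant import imaging,telemetry
from h import *
n=sys.argv[1];cam=sys.argv[2];x0,y0,x1,y1=map(int,sys.argv[3:7])
b=imaging.read_camera(cam);k=min(800/(x1-x0),600/(y1-y0))
I=cv2.resize(np.ascontiguousarray(b["pixels"][y0:y1,x0:x1,::-1]),None,fx=k,fy=k,interpolation=cv2.INTER_CUBIC)
p=telemetry.get_state()["eef_pos"];u=(proj(b,p)[0]-[x0,y0]+.5)*k
cv2.circle(I,tuple(int(v) for v in u),3,(255,0,255),-1)
cv2.imwrite(f"pics/{n}.png",I)
E
python3 look.py a2 scene 240 80 400 200
```

```text
time: 3.6
eef_pos: [0.4942, 0.0979, 0.1251]
tcp_rot: [1.0, -0.025, -0.002, 0.0]
contact_force: [0.4, 0.0, -0.5]
opening: 0.506
t 3.6 pos [0.4942 0.0979 0.1251] F [ 0.4  0.  -0.5] open 0.506 q [-0.01  0.03  2.08 -0.    1.04  1.61]
shift [-0.001 -0.014  0.46 ] turn [ 0.0004  0.0019 -0.0021]
```

View pics/a2.png

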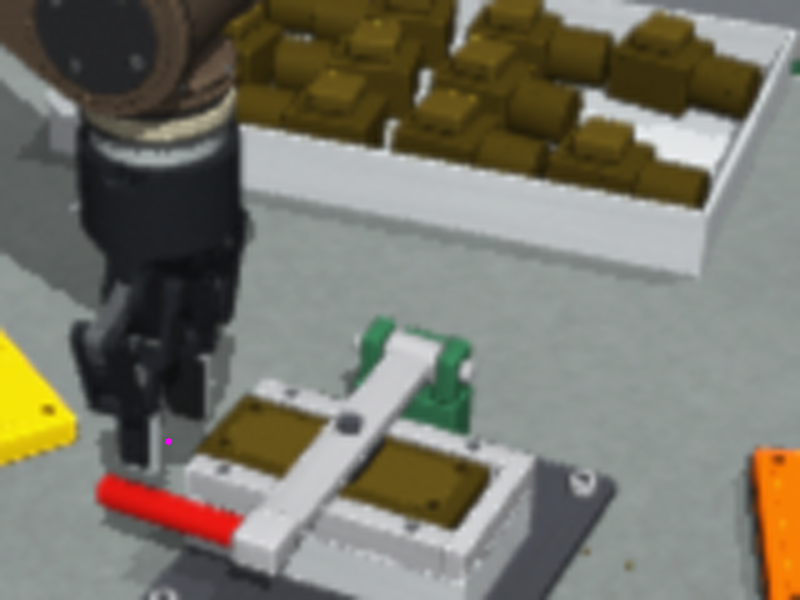

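```bash
python3 -m crank '[[0,-0.014,0.2,0,0,0,0.5],[0,-0.014,0.4,0,0,0,0.5],[0,-0.014,0.45,0,0,0,0.5],[0,-0.014,0.45,0,0,0,0.5]]';python3 w.py .494 .1 .056
python3 look.py a3 scene 240 80 400 200
```

```text
time: 4.05
eef_pos: [0.4953, 0.1001, 0.0591]
tcp_rot: [1.0, -0.025, -0.0, 0.0]
contact_force: [-0.1, -0.3, 0.6]
opening: 0.501
t 4.05 pos [0.4953 0.1001 0.0591] F [-0.1 -0.3  0.6] open 0.501 q [-0.    0.13  2.11 -0.    0.9   1.62]
shift [-0.008  0.001  0.021] turn [ 0.0001  0.0004 -0.0026]
```

View pics/a3.png

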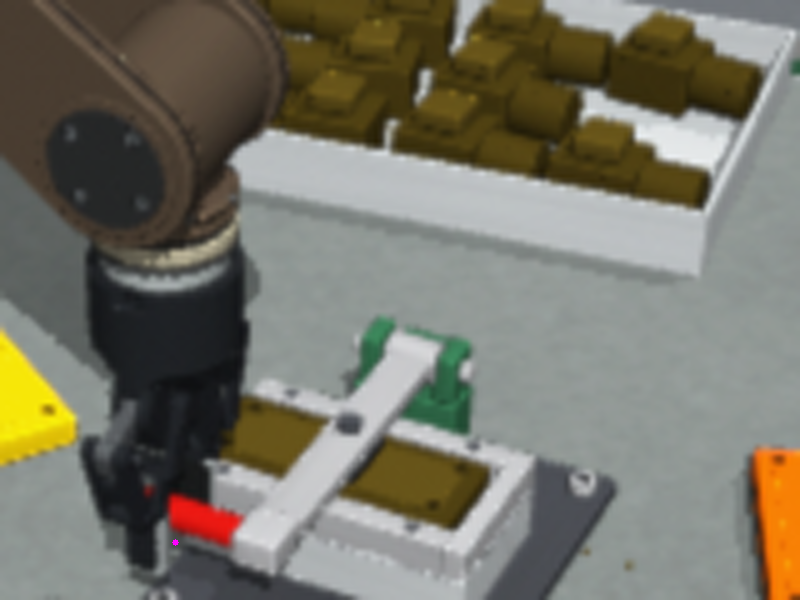

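```bash
python3 -m crank '[[0,0,0,0,0,0,0.2],[0,0,0,0,0,0,0],[0,0,0,0,0,0,0],[0,0,0,0,0,0,0],[0,0,0,0,0,0,0]]' 40;python3 w.py .494 .1 .056
```

```text
time: 4.6
eef_pos: [0.4969, 0.1028, 0.0612]
tcp_rot: [1.0, -0.025, 0.002, -0.002]
contact_force: [-0.4, 4.8, 1.7]
opening: 0.196
t 4.6 pos [0.4969 0.1028 0.0612] F [-0.4  4.8  1.7] open 0.196 q [0.   0.13 2.1  0.   0.9  1.62]
shift [-0.019  0.02   0.035] turn [-0.0025 -0.0029 -0.0028]
```

```bash
python3 -m crank '[[0,-0.006,-0.123,0,0,0,0],[0,-0.038,-0.305,0,0,0,0],[0,-0.097,-0.48,0,0,0,0],[0,-0.182,-0.645,0,0,0,0],[0,-0.29,-0.795,0,0,0,0],[0,-0.42,-0.927,0,0,0,0],[0,-0.42,-0.927,0,0,0,0]]';python3 w.py .494 .1 .056;python3 look.py a4 scene 220 60 400 195
```

```text
time: 5.3
eef_pos: [0.5006, 0.1624, 0.2047]
tcp_rot: [1.0, -0.023, 0.004, 0.004]
contact_force: [-2.4, -12.7, 9.7]
opening: 0.195
t 5.3 pos [0.5006 0.1624 0.2047] F [ -2.4 -12.7   9.7] open 0.195 q [ 0.12 -0.02  1.97 -0.01  1.19  1.75]
shift [-0.033  0.41   0.994] turn [ 0.0047 -0.0052 -0.0003]
```

View pics/a4.png

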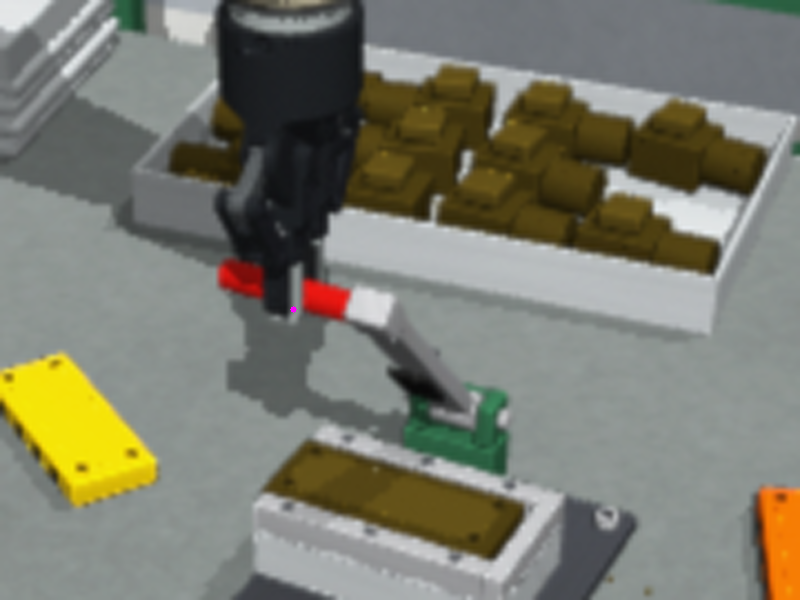

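```bash
python3 -m crank '[[0,-0.13,-0.131,0,0,0,0],[0,-0.29,-0.22,0,0,0,0],[0,-0.465,-0.285,0,0,0,0],[0,-0.65,-0.32,0,0,0,0],[0,-0.84,-0.326,0,0,0,0],[0,-0.97,-0.31,0,0,0,0],[0,-0.97,-0.31,0,0,0,0]]';python3 w.py .494 .1 .056;python3 look.py a5 scene 220 30 420 180
```

```text
time: 6.05
eef_pos: [0.5093, 0.312, 0.2501]
tcp_rot: [1.0, -0.024, 0.007, -0.002]
contact_force: [5.7, 0.4, 6.7]
opening: 0.192
t 6.05 pos [0.5093 0.312  0.2501] F [5.7 0.4 6.7] open 0.192 q [ 0.38  0.09  1.76 -0.    1.27  2.  ]
shift [-0.054  1.423  1.287] turn [-0.003  -0.0094 -0.0007]
```

View pics/a5.png

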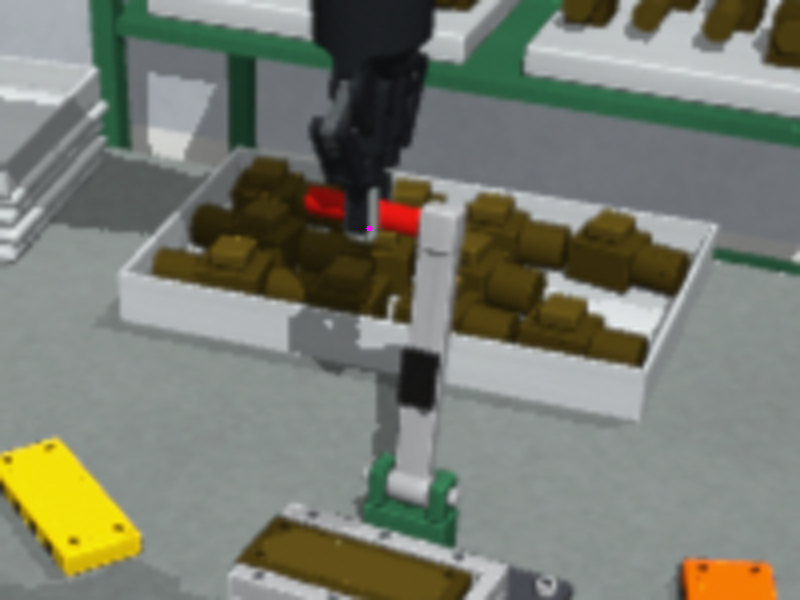

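```bash
python3 -m crank '[[0,-0.12,0.02,0,0,0,0],[0,-0.24,0.055,0,0,0,0],[0,-0.26,0.06,0,0,0,0],[0,-0.26,0.06,0,0,0,0],[0,-0.26,0.06,0,0,0,0.3],[0,-0.26,0.06,0,0,0,0.5],[0,-0.26,0.06,0,0,0,0.5],[0,-0.26,0.06,0,0,0,0.5]]';python3 w.py ;python3 look.py a6 scene 220 30 420 180
```

```text
time: 6.9
eef_pos: [0.5065, 0.3482, 0.235]
tcp_rot: [1.0, -0.024, -0.001, 0.0]
contact_force: [0.4, 0.7, 0.1]
opening: 0.5
t 6.9 pos [0.5065 0.3482 0.235 ] F [0.4 0.7 0.1] open 0.5 q [0.44 0.15 1.73 0.   1.26 2.06]
```

View pics/a6.png

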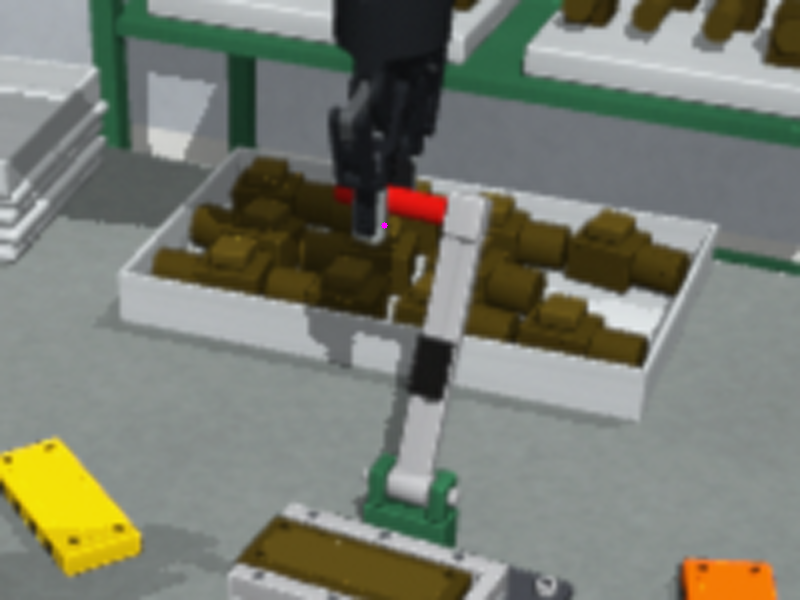

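```bash
python3 -m crank '[[0,0,-0.2,0,0,0,0.5],[0,0,-0.4,0,0,0,0.5],[0,0,-0.6,0,0,0,0.4],[0,0.33,-0.6,0,0,0,0.2],[0,0.66,-0.6,0,0,0,0],[0,0.99,-0.6,0,0,0,0],[0,0.99,-0.6,0,0,0,0]]';python3 w.py .588 .198 .18;python3 - <<'E'
from plant import imaging,finder
from h import *
import pickle
F=np.load("ft.npy")[0]
for n in("top","scene"):
    p=imaging.read_camera(n);r=finder.pinpoint("plate_center",p);
    print(n,[(x["location"],round(x["confidence"],2),atz(p,x["location"],.055).round(4)) for x in r[:3]])
    cv2.imwrite(f"pics/b_{n}.png",p["pixels"][:,:,::-1]);pickle.dump(p,open(f"b_{n}.pkl","wb"))
    c=p["pixels"][130:270,130:330,::-1] if n=="top" else p["pixels"][80:230,230:430,::-1]
    cv2.imwrite(f"pics/b_{n}z.png",cv2.resize(c,None,fx=4,fy=4,interpolation=cv2.INTER_CUBIC))
E
```

```text
time: 7.65
eef_pos: [0.4996, 0.1956, 0.3253]
tcp_rot: [1.0, -0.027, -0.0, 0.001]
contact_force: [0.4, 0.3, 0.5]
opening: -0.003
t 7.65 pos [0.4996 0.1956 0.3253] F [0.4 0.3 0.5] open -0.003 q [ 0.18 -0.08  1.8  -0.    1.42  1.81]
shift [ 0.588 -0.05   0.969] turn [ 0.0013  0.0001 -0.0052]
top [([204.6, 200.9], 0.94, array([0.5513, 0.2006, 0.055 ])), ([128.0, 178.0], 0.78, array([0.7787, 0.276 , 0.055 ])), ([205.2, 388.0], 0.43, array([ 0.5534, -0.3291,  0.055 ]))]
scene [([188.1, 403.0], 0.69, array([0.7984, 0.2401, 0.055 ])), ([153.8, 232.8], 0.68, array([0.3164, 0.2013, 0.055 ])), ([173.4, 307.3], 0.65, array([0.5475, 0.1998, 0.055 ]))]
```

View pics/b_topz.png

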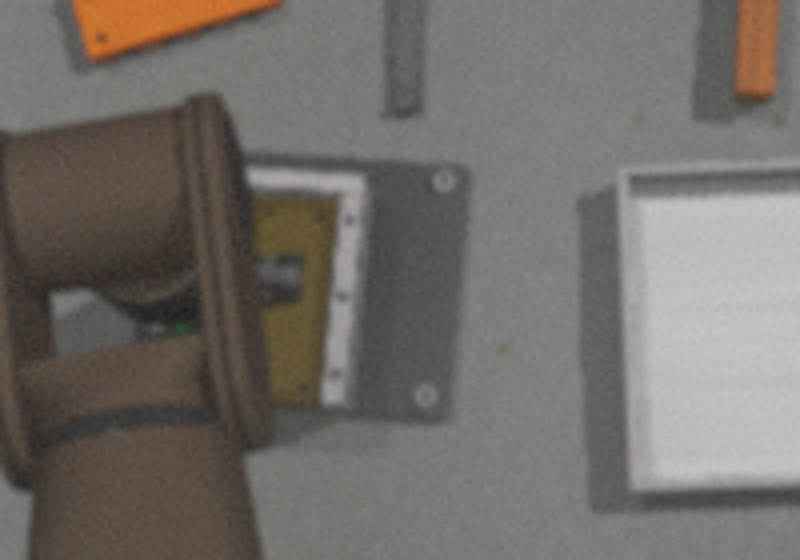

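View pics/b_scenez.png

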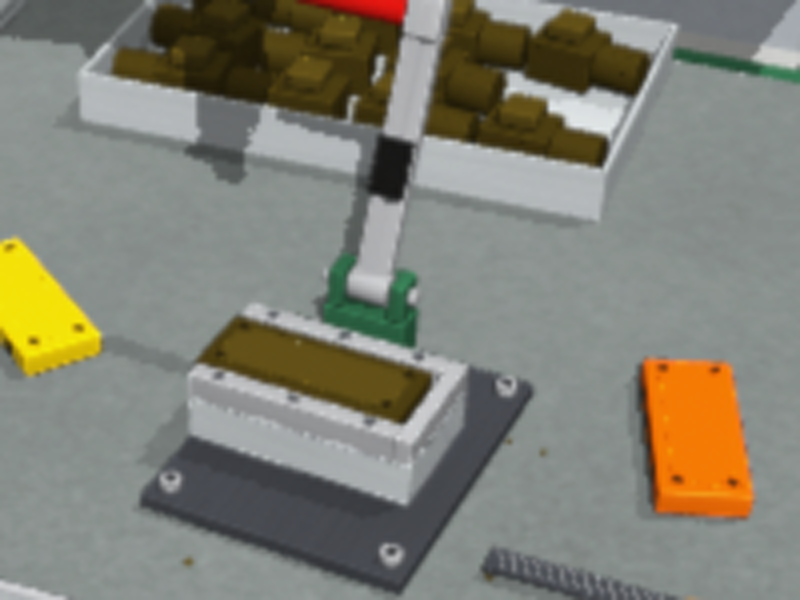

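```bash
python3 -m crank '[[0.3,-0.02,0.3,0,0,0,0],[0.57,-0.03,0.6,0,0,0,0],[0.57,-0.03,0.9,0,0,-0.005,0],[0.57,-0.03,1,0,0,-0.005,0],[0.57,-0.03,1,0,0,-0.005,0]]';python3 w.py .585 .199 .09
```

```text
time: 8.35
eef_pos: [0.5821, 0.2012, 0.1683]
tcp_rot: [1.0, -0.019, -0.006, 0.001]
contact_force: [0.1, -1.0, -0.8]
opening: -0.004
t 8.35 pos [0.5821 0.2012 0.1683] F [ 0.1 -1.  -0.8] open -0.004 q [0.17 0.22 1.77 0.   1.16 1.78]
shift [0.027 0.013 0.522] turn [0.0016 0.008  0.0046]
```

```bash
python3 -m crank '[[0.01,0.013,0.2,0,0,0.005,0],[0.02,0.013,0.4,0,0,0.005,0],[0.02,0.013,0.56,0,0,0.005,0],[0.02,0.013,0.56,0,0,0.005,0]]';python3 w.py .585 .199 .065;python3 look.py c1 scene 230 80 430 230
```

```text
time: 8.75
eef_pos: [0.5865, 0.1991, 0.0894]
tcp_rot: [1.0, -0.023, -0.003, 0.0]
contact_force: [-0.3, 0.7, 0.4]
opening: 0.002
t 8.75 pos [0.5865 0.1991 0.0894] F [-0.3  0.7  0.4] open 0.002 q [0.16 0.32 1.81 0.   1.01 1.78]
shift [-0.009  0.001  0.163] turn [ 0.0006  0.0033 -0.0006]
```

View pics/c1.png

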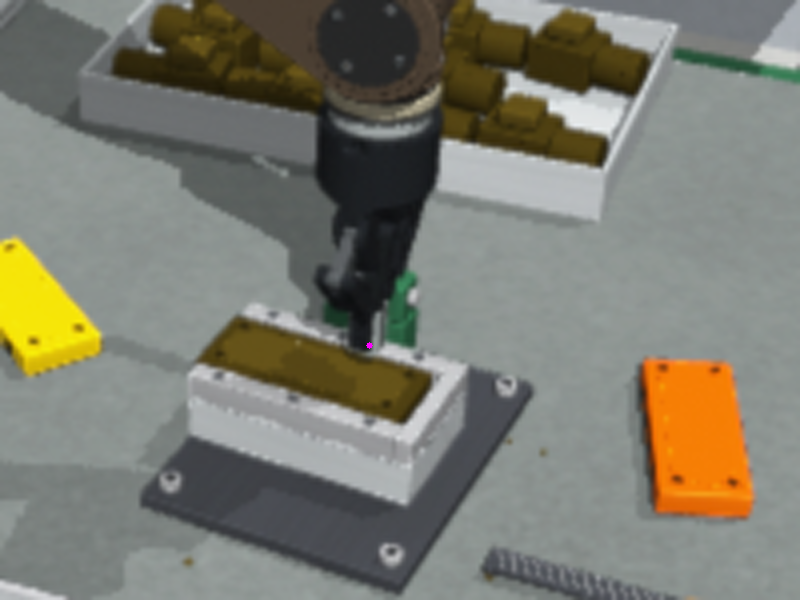

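Good. Press down gradually.

```bash
python3 -m crank '[[0,0,0.08,0,0,0,0],[0,0,0.14,0,0,0,0],[0,0,0.16,0,0,0,0],[0,0,0.16,0,0,0,0]]';python3 -m crank '[[0,0,0.015,0,0,0,0],[0,0,0.03,0,0,0,0],[0,0,0.03,0,0,0,0]]'
```

```text
time: 9.2
eef_pos: [0.5882, 0.1983, 0.0671]
tcp_rot: [1.0, -0.024, -0.0, 0.0]
contact_force: [-0.6, 0.1, -0.2]
opening: -0.004
time: 9.5
eef_pos: [0.5893, 0.1985, 0.0651]
tcp_rot: [1.0, -0.024, 0.001, -0.0]
contact_force: [-2.1, 0.0, 6.3]
opening: -0.003
```

```bash
python3 -m crank '[[0,0,0.01,0,0,0,0],[0,0,0.02,0,0,0,0],[0,0,0.02,0,0,0,0]]'
```

```text
time: 9.8
eef_pos: [0.5906, 0.1988, 0.065]
tcp_rot: [1.0, -0.024, 0.002, -0.0]
contact_force: [-5.4, -0.8, 16.4]
opening: 0.003
```

```bash
python3 -m crank '[[-0.04,0,0,0,0,0,0],[-0.08,0,0,0,0,0,0],[-0.12,0,0,0,0,0,0],[-0.16,0,0,0,0,0,0],[-0.2,0,0,0,0,0,0],[-0.2,0,0,0,0,0,0]]';python3 look.py c2 scene 230 80 430 230
```

```text
time: 10.4
eef_pos: [0.5631, 0.2004, 0.0651]
tcp_rot: [1.0, -0.024, 0.006, -0.001]
contact_force: [1.2, 0.0, 11.0]
opening: 0.003
```

View pics/c2.png

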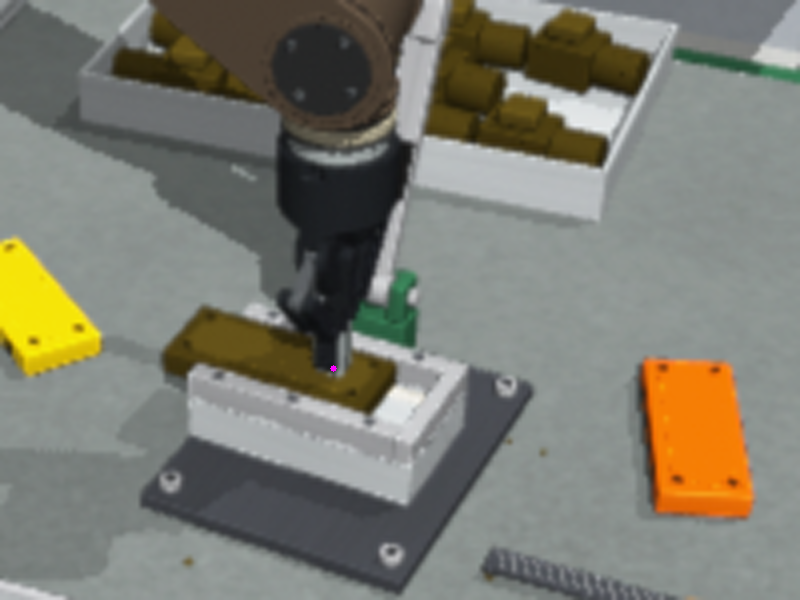

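```bash
python3 -m crank '[[-0.04,0,0,0,0,0,0],[-0.08,0,0,0,0,0,0],[-0.12,0,0,0,0,0,0],[-0.12,0,0,0,0,0,0]]';python3 look.py c3 scene 240 100 400 220
python3 - <<'E'
from plant import imaging,finder
from h import *
p=imaging.read_camera("scene")
for x in finder.pinpoint("plate_center",p)[:3]: print(x["location"],round(x["confidence"],2),atz(p,x["location"],.055).round(4))
x0,y0,yaw=np.load("ft.npy")[0]
c,s=np.cos(yaw),np.sin(yaw)
for d in(-.03,-.04,-.05,-.06): # plate near-left top corner
    print(d,[((proj(p,[x0+c*(d-.075)-s*yy,y0+s*(d-.075)+c*yy,.065])[0]-[240,100]+.5)*5).round(0).tolist() for yy in(-.031,.031)],[((proj(p,[x0+c*(d+.075)-s*yy,y0+s*(d+.075)+c*yy,.065])[0]-[240,100]+.5)*5).round(0).tolist() for yy in(-.031,.031)])
print([((proj(p,[x0+c*(-.075)-s*yy,y0+s*(-.075)+c*yy,.065])[0]-[240,100]+.5)*5).round(0).tolist() for yy in(-.0475,-.0325,.0325,.0475)])
E
```

```text
time: 10.85
eef_pos: [0.5453, 0.2013, 0.0651]
tcp_rot: [1.0, -0.024, 0.006, -0.001]
contact_force: [1.9, 0.0, 10.7]
opening: 0.003
[169.4, 292.1] 0.86 [0.5025 0.2001 0.055 ]
[188.8, 401.0] 0.8 [0.7944 0.2352 0.055 ]
[154.5, 235.2] 0.61 [0.3244 0.201  0.055 ]
-0.03 [[149.0, 339.0], [201.0, 281.0]] [[402.0, 414.0], [448.0, 351.0]]
-0.04 [[133.0, 334.0], [186.0, 276.0]] [[385.0, 409.0], [431.0, 346.0]]
-0.05 [[117.0, 329.0], [170.0, 272.0]] [[367.0, 403.0], [414.0, 341.0]]
-0.06 [[101.0, 325.0], [154.0, 267.0]] [[350.0, 398.0], [397.0, 336.0]]
[[184.0, 370.0], [197.0, 355.0], [250.0, 293.0], [262.0, 279.0]]
```

View pics/c3.png

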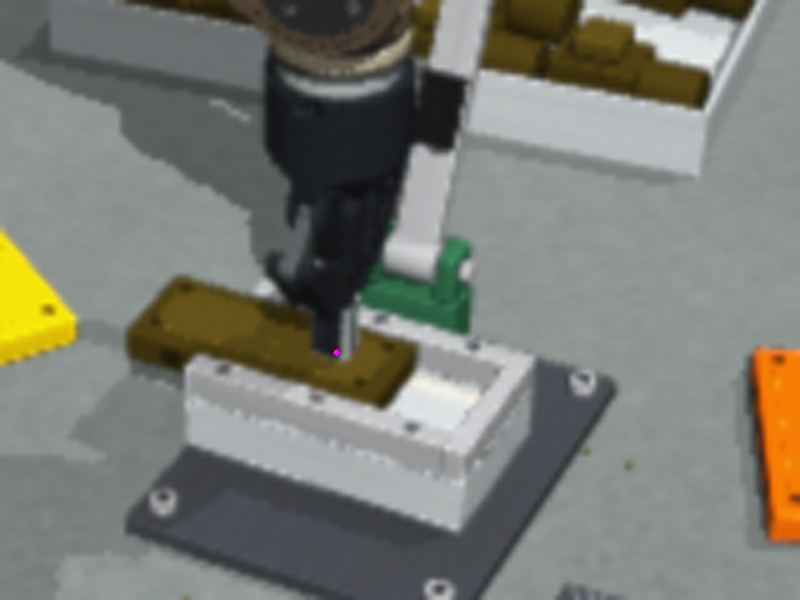

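```bash
python3 -m crank '[[-0.035,0,0,0,0,0,0],[-0.07,0,0,0,0,0,0],[-0.07,0,0,0,0,0,0]]'; python3 -m crank '[[0,0,-0.1,0,0,0,0],[0,0,-0.3,0,0,0,0],[0,0,-0.6,0,0,0,0],[-0.3,0,-0.9,0,0,0,0.5],[-0.6,0,-0.9,0,0,0,1],[-0.6,0,-0.9,0,0,0,1],[-0.6,0,-0.9,0,0,0,1]]';python3 look.py c4 scene 240 100 400 220;python3 w.py
python3 - <<'E'
from plant import imaging,finder
from h import *
p=imaging.read_camera("scene")
for x in finder.pinpoint("plate_center",p)[:3]: print(x["location"],round(x["confidence"],2),atz(p,x["location"],.055).round(4))
E
```

```text
time: 11.3
eef_pos: [0.5351, 0.2018, 0.0651]
tcp_rot: [1.0, -0.024, 0.006, -0.001]
contact_force: [2.9, -1.4, 11.1]
opening: 0.0
time: 12.0
eef_pos: [0.439, 0.2057, 0.1955]
tcp_rot: [1.0, -0.024, 0.001, -0.0]
contact_force: [-0.3, 0.5, 0.5]
opening: 0.679
t 12.05 pos [0.44   0.2056 0.1952] F [ 0.1 -0.5  0.3] open 0.76 q [ 0.23 -0.11  2.07 -0.    1.18  1.85]
[169.6, 288.8] 0.79 [0.4946 0.1957 0.055 ]
[155.9, 232.1] 0.74 [0.3197 0.1913 0.055 ]
[187.3, 402.5] 0.67 [0.7964 0.2429 0.055 ]
```

View pics/c4.png

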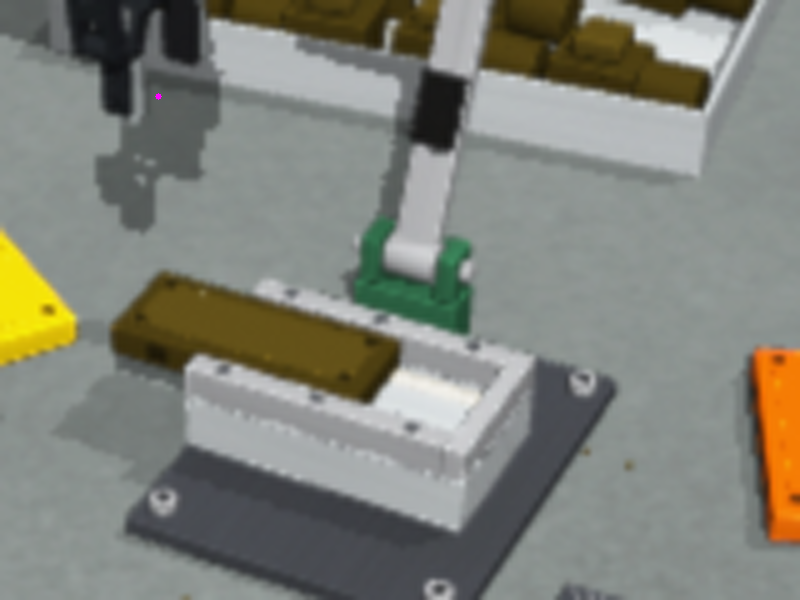

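```bash
python3 -m crank '[[0.07,0.01,0.2,0,0,0,1],[0.07,0.01,0.4,0,0,0,1],[0.07,0.01,0.55,0,0,0,1],[0.07,0.01,0.55,0,0,0,1]]';python3 look.py c5 scene 240 80 400 200;python3 w.py .451 .2035 .03
```

```text
time: 12.55
eef_pos: [0.4485, 0.2025, 0.1079]
tcp_rot: [1.0, -0.025, -0.005, 0.001]
contact_force: [-0.9, -0.3, -1.2]
opening: 0.997
t 12.6 pos [0.4499 0.203  0.1102] F [-0.1 -0.4  0.1] open 1.0 q [ 0.22  0.03  2.11 -0.    1.01  1.84]
shift [ 0.01  -0.005  0.535] turn [ 0.0009  0.0033 -0.0021]
```

View pics/c5.png

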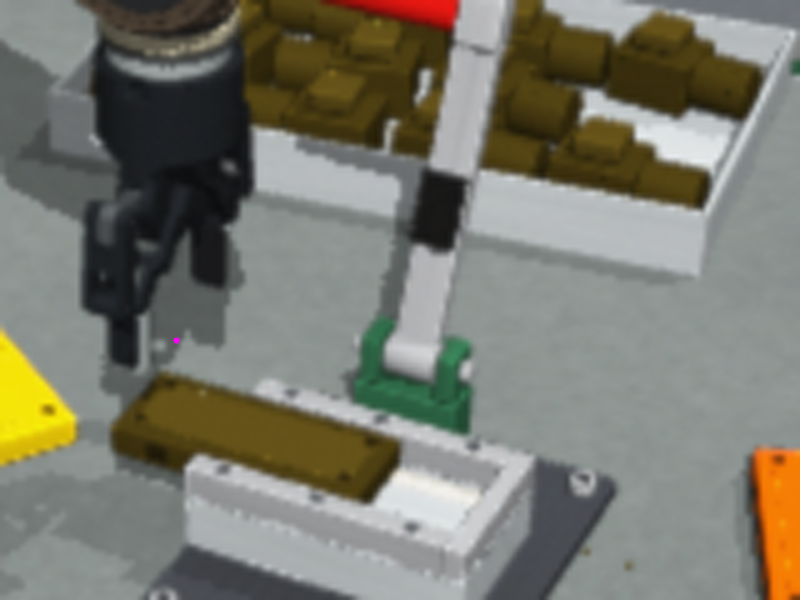

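```bash
python3 -m crank '[[0.01,-0.005,0.1,0,0,0,1],[0.01,-0.005,0.2,0,0,0,1],[0.01,-0.005,0.3,0,0,0,1],[0.01,-0.005,0.4,0,0,0,1],[0.01,-0.005,0.4,0,0,0,1]]';python3 look.py c6 scene 240 80 400 200;python3 w.py .451 .2035 .03
```

```text
time: 13.1
eef_pos: [0.4521, 0.204, 0.0519]
tcp_rot: [1.0, -0.024, -0.001, 0.0]
contact_force: [-0.4, 0.4, -0.6]
opening: 0.996
t 13.15 pos [0.4528 0.2042 0.0529] F [-0.6 -0.  -0.4] open 1.001 q [ 0.22  0.13  2.13 -0.    0.89  1.84]
shift [-0.012  0.005  0.153] turn [ 0.     -0.     -0.0017]
```

View pics/c6.png

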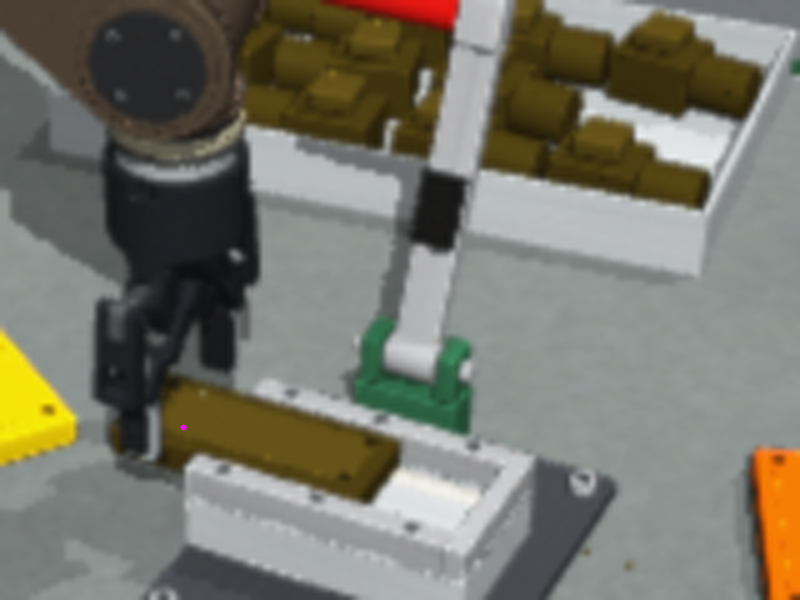

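```bash
python3 -m crank '[[-0.012,0.005,0.08,0,0,0,1],[-0.012,0.005,0.15,0,0,0,1],[-0.012,0.005,0.15,0,0,0,1],[-0.012,0.005,0.15,0,0,0,0.75],[-0.012,0.005,0.15,0,0,0,0.65],[-0.012,0.005,0.15,0,0,0,0.6],[-0.012,0.005,0.15,0,0,0,0.6]]' 80;python3 look.py c7 scene 240 80 400 200;python3 w.py
```

```text
time: 13.85
eef_pos: [0.4507, 0.2037, 0.0305]
tcp_rot: [1.0, -0.024, 0.001, -0.0]
contact_force: [-1.2, 0.0, 2.1]
opening: 0.716
t 13.9 pos [0.4507 0.2037 0.0305] F [-1.   1.   3.5] open 0.711 q [ 0.22  0.16  2.14 -0.    0.84  1.84]
```

View pics/c7.png

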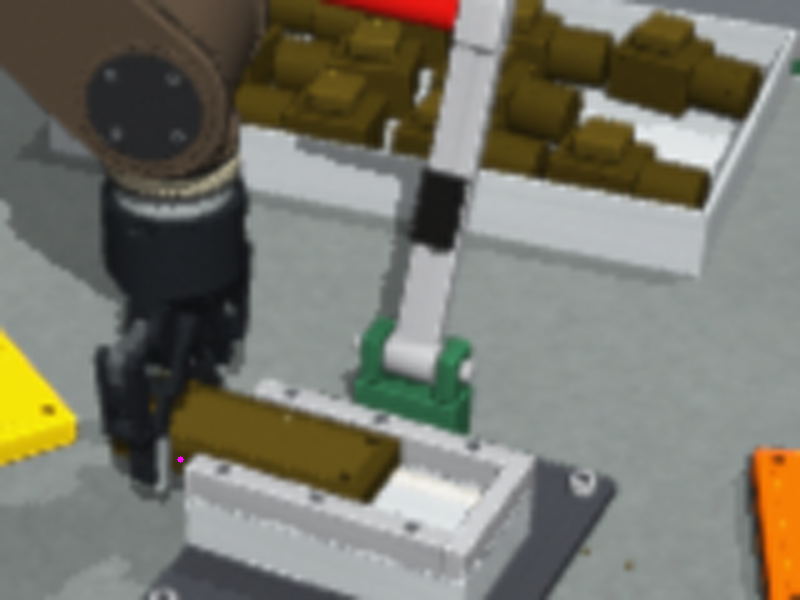

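```bash
python3 -m crank '[[0,0,0,0,0,0,0.4],[0,0,0,0,0,0,0.4],[0,0,0,0,0,0,0.4],[0,0,-0.05,0,0,0,0.4],[0,0,-0.1,0,0,0,0.4],[0,0,-0.2,0,0,0,0.4],[0,0,-0.3,0,0,0,0.4],[0,0,-0.4,0,0,0,0.4],[0,0,-0.4,0,0,0,0.4]]' 100;python3 look.py c8 scene 240 80 400 200;python3 w.py
```

```text
time: 14.8
eef_pos: [0.4514, 0.2036, 0.0918]
tcp_rot: [1.0, -0.024, 0.002, -0.0]
contact_force: [0.0, 0.4, -2.1]
opening: 0.711
t 14.85 pos [0.4505 0.2034 0.0905] F [ 0.3  0.1 -3.3] open 0.712 q [ 0.22  0.06  2.12 -0.    0.96  1.84]
```

View pics/c8.png

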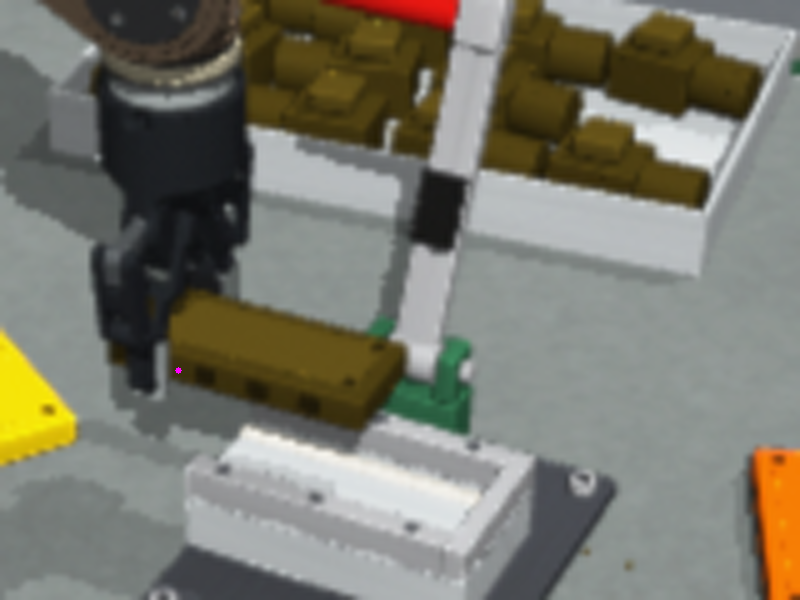

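```bash
python3 -m crank '[[0,0,0.1,0,0,0,0.4],[0,0,0.2,0,0,0,0.4],[0,0,0.3,0,0,0,0.4],[0,0,0.35,0,0,0,0.4],[0,0,0.38,0,0,0,0.4],[0,0,0.4,0,0,0,0.4],[0,0,0.4,0,0,0,0.4]]' ;python3 look.py c9 scene 240 80 400 200;python3 w.py .4567 .2033 .044
```

```text
time: 15.55
eef_pos: [0.4506, 0.2037, 0.0303]
tcp_rot: [1.0, -0.024, 0.0, -0.0]
contact_force: [1.2, 3.2, -2.0]
opening: 0.709
t 15.6 pos [0.4507 0.2037 0.0303] F [-0.   3.1 -2.3] open 0.71 q [ 0.22  0.16  2.14 -0.    0.84  1.84]
shift [ 0.04   0.    -0.091] turn [-0.0002 -0.0006 -0.0015]
```

View pics/c9.png

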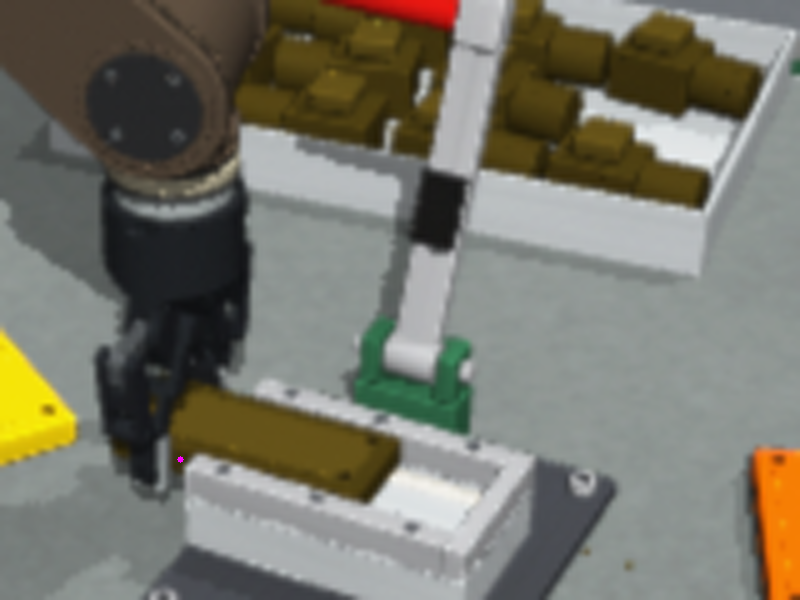

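```bash
python3 -m crank '[[0,0,0,0,0,0,0.72],[0,0,0,0,0,0,0.76],[0,0,0,0,0,0,0.85],[0.02,0,-0.045,0,0,0,0.85],[0.04,0,-0.09,0,0,0,0.85],[0.04,0,-0.09,0,0,0,0.85]]'; python3 w.py .4567 .2033 .0435;python3 look.py d1 scene 240 80 400 200
```

```text
time: 16.2
eef_pos: [0.4581, 0.2034, 0.0452]
tcp_rot: [1.0, -0.024, 0.002, -0.0]
contact_force: [0.7, 0.1, 0.2]
opening: 0.85
t 16.2 pos [0.4581 0.2034 0.0452] F [0.7 0.1 0.2] open 0.85 q [ 0.22  0.15  2.12 -0.    0.87  1.83]
shift [-0.009  0.001  0.011] turn [-0.0005 -0.0024 -0.0018]
```

View pics/d1.png

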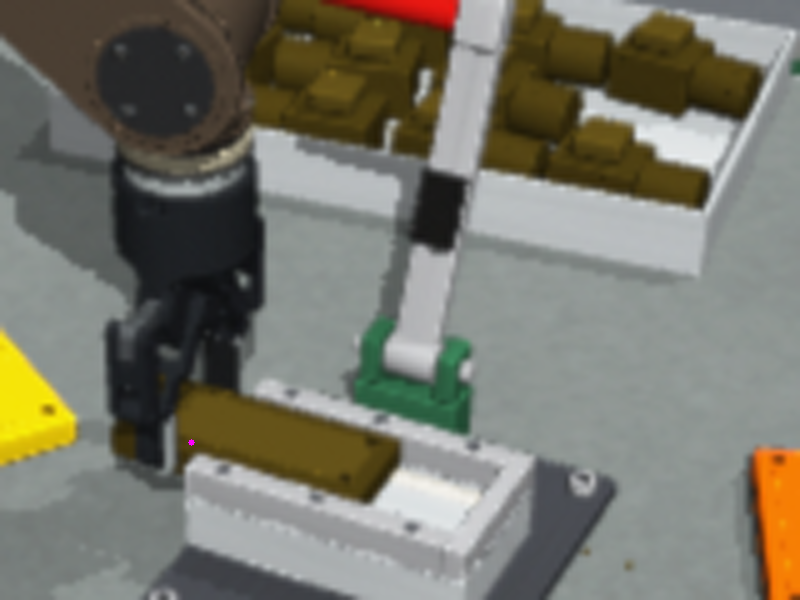

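```bash
python3 -m crank '[[0,0,0.011,0,0,0,0.85],[0,0,0.011,0,0,0,0.7],[0,0,0.011,0,0,0,0.4],[0,0,0.011,0,0,0,0.4],[0,0,0.011,0,0,0,0.4],[0,0,0.011,0,0,0,0.4]]' 100; python3 w.py; python3 -m crank '[[0,0,-0.05,0,0,0,0.4],[0,0,-0.1,0,0,0,0.4],[0,0,-0.2,0,0,0,0.4],[0,0,-0.3,0,0,0,0.4],[0,0,-0.4,0,0,0,0.4],[0,0,-0.5,0,0,0,0.4],[0,0,-0.55,0,0,0,0.4],[0,0,-0.55,0,0,0,0.4]]';python3 look.py d2 scene 240 80 400 200;python3 w.py
```

```text
time: 16.85
eef_pos: [0.4562, 0.2035, 0.0421]
tcp_rot: [1.0, -0.024, -0.0, -0.0]
contact_force: [-1.8, 0.5, 6.1]
opening: 0.702
t 16.85 pos [0.4562 0.2035 0.0421] F [-1.8  0.5  6.1] open 0.702 q [0.22 0.15 2.13 0.   0.87 1.84]
time: 17.65
eef_pos: [0.4567, 0.2031, 0.1252]
tcp_rot: [1.0, -0.024, 0.001, 0.0]
contact_force: [0.7, 0.2, -2.8]
opening: 0.704
t 17.7 pos [0.4561 0.203  0.1243] F [ 0.1  0.3 -3.3] open 0.698 q [ 0.22  0.02  2.09 -0.    1.04  1.84]
```

View pics/d2.png

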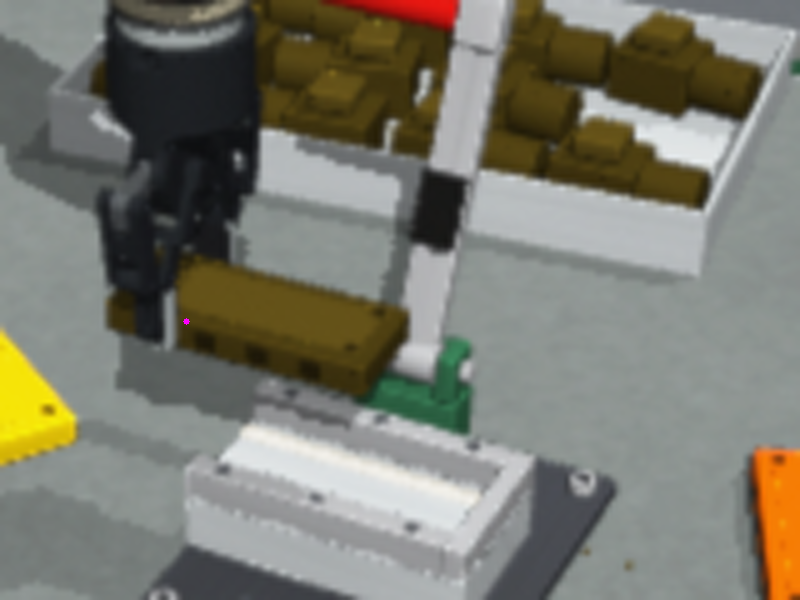

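```bash
python3 -m crank '[[0,0.1,0,0,0,0,0.4],[0.05,0.3,0,0,0,0,0.4],[0.1,0.5,0,0,0,0,0.4],[0.15,0.7,0,0,0,0,0.4],[0.2,0.9,0,0,0,0,0.4],[0.2,1,0,0,0,0,0.4]]'; python3 -m crank '[[0,0.2,0,0,0,-0.01,0.4],[0,0.4,0,0,0,-0.02,0.4],[0.05,0.6,0,0,0,-0.04,0.4],[0.07,0.8,0,0,0,-0.06,0.4],[0.1,0.95,0,0,0,-0.06,0.4],[0.1,1,0,0,0,-0.06,0.4],[0.1,1,0,0,0,-0.06,0.4]]';python3 w.py .499 -.14 .06 2.65;python3 look.py e1 scene 130 80 390 275
```

```text
time: 18.3
eef_pos: [0.4786, 0.0491, 0.1233]
tcp_rot: [1.0, -0.025, -0.001, 0.001]
contact_force: [-0.5, -0.1, -3.4]
opening: 0.698
time: 19.0
eef_pos: [0.4856, -0.0995, 0.1233]
tcp_rot: [1.0, 0.022, -0.001, -0.0]
contact_force: [-0.0, -0.2, -3.5]
opening: 0.702
t 19.0 pos [ 0.4856 -0.0995  0.1233] F [-0.  -0.2 -3.5] open 0.702 q [-0.41  0.01  2.1  -0.    1.04  1.12]
shift [0.078 0.274 0.422] turn [-0.0005  0.0013 -0.0017]
```

View pics/e1.png

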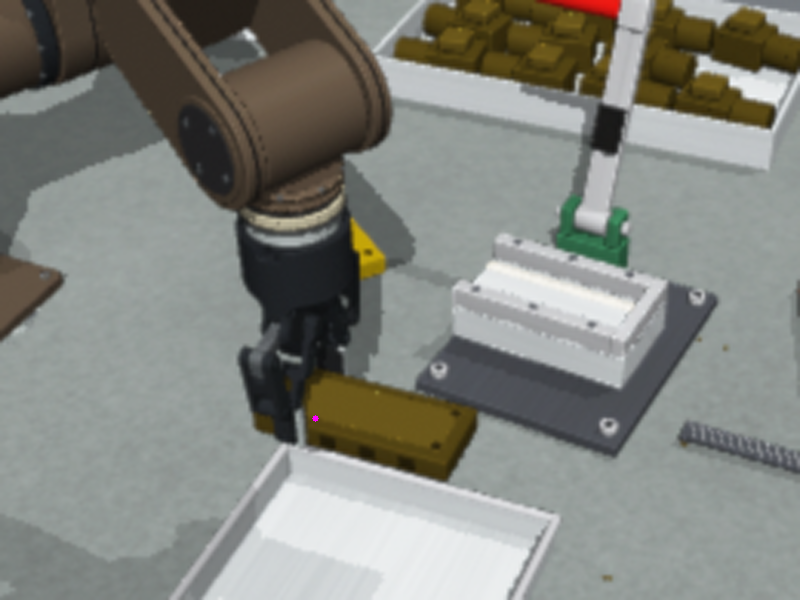

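```bash
python3 -m crank '[[0.04,0.15,0,0,0,0,0.4],[0.08,0.27,0,0,0,0,0.4],[0.08,0.27,0.1,0,0,0,0.4],[0.08,0.27,0.2,0,0,0,0.4],[0.08,0.27,0.3,0,0,0,0.4],[0.08,0.27,0.42,0,0,0,0.4],[0.08,0.27,0.42,0,0,0,0.4]]';python3 w.py .499 -.14 .0011 2.65;python3 - <<'E'
from plant import imaging,telemetry
from h import *
b=imaging.read_camera("scene");s=telemetry.get_state();p=s["eef_pos"]
x0,y0,x1,y1=170,140,370,290;k=4
I=cv2.resize(np.ascontiguousarray(b["pixels"][y0:y1,x0:x1,::-1]),None,fx=k,fy=k,interpolation=cv2.INTER_CUBIC)
Rm=R.from_quat(s["tcp_rot"])
a=Rm.apply([1,0,0]);o=Rm.apply([0,1,0])
C=p+.044*a+[0,0,.0129]
for dz in(.01,-.01):
    q=[C+i*.075*a+j*.031*o+[0,0,dz] for i,j in((-1,-1),(1,-1),(1,1),(-1,1))]
    u=((proj(b,q)-[x0,y0]+.5)*k).astype(np.int32)
    cv2.polylines(I,[u.reshape(-1,1,2)],True,(255,0,255),1)
cv2.imwrite("pics/e2.png",I)
E
```

```text
time: 19.75
eef_pos: [0.4975, -0.1363, 0.0574]
tcp_rot: [1.0, 0.023, -0.004, -0.002]
contact_force: [-0.3, -0.0, -3.1]
opening: 0.703
t 19.75 pos [ 0.4975 -0.1363  0.0574] F [-0.3 -0.  -3.1] open 0.703 q [-0.46  0.16  2.08  0.    0.91  1.06]
shift [0.012 0.027 0.375] turn [-0.0028  0.0047  0.    ]
```

View pics/e2.png

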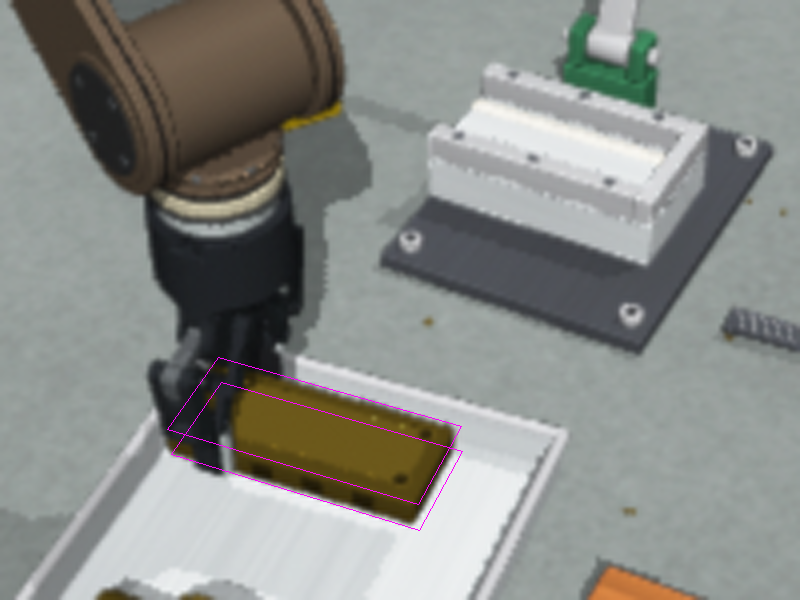

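```bash
python3 -m crank '[[0.01,0.02,0.1,0,0,0,0.4],[0.01,0.02,0.2,0,0,0,0.4],[0.01,0.02,0.27,0,0,0,0.4],[0.01,0.02,0.32,0,0,0,0.4],[0.01,0.02,0.34,0,0,0,0.4],[0.01,0.02,0.34,0,0,0,0.4]]';python3 -m crank '[[0,0,0.007,0,0,0,0.4],[0,0,0.014,0,0,0,0.4],[0,0,0.02,0,0,0,0.4],[0,0,0.02,0,0,0,0.4]]';python3 w.py
```

```text
time: 20.4
eef_pos: [0.5018, -0.1412, 0.0098]
tcp_rot: [1.0, 0.023, -0.0, -0.0]
contact_force: [0.1, 0.3, -2.9]
opening: 0.702
time: 20.8
eef_pos: [0.5021, -0.1414, 0.0073]
tcp_rot: [1.0, 0.023, 0.0, 0.0]
contact_force: [0.5, -0.8, -2.9]
opening: 0.699
t 20.8 pos [ 0.5021 -0.1414  0.0073] F [ 0.5 -0.8 -2.9] open 0.699 q [-0.47  0.26  2.08 -0.    0.8   1.06]
```

```bash
python3 -m crank '[[0,0,0.007,0,0,0,0.4],[0,0,0.014,0,0,0,0.4],[0,0,0.02,0,0,0,0.4],[0,0,0.02,0,0,0,0.4]]';python3 -m crank '[[0,0,0.007,0,0,0,0.4],[0,0,0.014,0,0,0,0.4],[0,0,0.014,0,0,0,0.4]]'
```

```text
time: 21.2
eef_pos: [0.5019, -0.1413, 0.004]
tcp_rot: [1.0, 0.023, -0.0, -0.0]
contact_force: [0.2, -0.8, -3.4]
opening: 0.699
time: 21.5
eef_pos: [0.5019, -0.1414, 0.0019]
tcp_rot: [1.0, 0.023, -0.0, -0.0]
contact_force: [-0.3, 0.1, -4.6]
opening: 0.697
```

```bash
python3 -m crank '[[0,0,0.007,0,0,0,0.4],[0,0,0.014,0,0,0,0.4],[0,0,0.014,0,0,0,0.4]]';python3 look.py e3 scene 170 140 370 290
```

```text
time: 21.8
eef_pos: [0.5024, -0.1416, 0.0012]
tcp_rot: [1.0, 0.023, -0.0, -0.0]
contact_force: [-3.2, 0.8, 5.3]
opening: 0.703
```

View pics/e3.png

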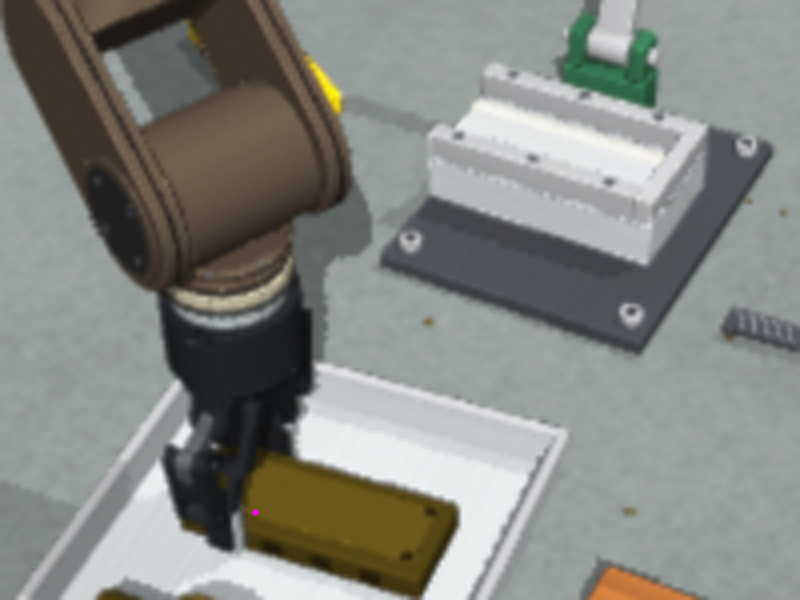

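Contact at the expected height. Release slowly, then rise.

```bash
python3 -m crank '[[0,0,0,0,0,0,0.7],[0,0,0,0,0,0,0.74],[0,0,0,0,0,0,0.85],[0,0,0,0,0,0,0.95],[0,0,0,0,0,0,0.95],[0,0,-0.1,0,0,0,0.95],[0,0,-0.3,0,0,0,0.95],[0,0,-0.6,0,0,0,0.95],[0,0,-0.9,0,0,0,0.95],[0,0,-1,0,0,0,0.95]]' 30;python3 -m crank '[[-0.2,0,-0.3,0,0,0,0.95],[-0.3,-0.2,-0.6,0,0,0,0.95],[-0.3,-0.5,-0.8,0,0,0,0.95],[-0.3,-0.8,-0.8,0,0,0,0.95],[-0.3,-0.8,-0.8,0,0,0,0.95]]'
python3 - <<'E'
from plant import imaging,finder,telemetry
from h import *
T=np.load("ft.npy")[1];c,s=np.cos(T[2]),np.sin(T[2])
for n in("top","scene"):
    p=imaging.read_camera(n)
    for x in finder.pinpoint("plate_center",p)[:5]:
        w=atz(p,x["location"],.014);d=w[:2]-T[:2];print(n,round(x["confidence"],2),w.round(3),"tray",round(c*d[0]+s*d[1],3),round(-s*d[0]+c*d[1],3))
    for l,z in(("done_plate_center",.014),("done_block_center",.03),("file_center",.01),("brush_center",.017)):
        print(l,[(x["location"],round(x["confidence"],2)) for x in finder.pinpoint(l,p)[:2]])
    cv2.imwrite(f"pics/f_{n}.png",p["pixels"][:,:,::-1])
E
```

```text
time: 22.85
eef_pos: [0.505, -0.1428, 0.1569]
tcp_rot: [1.0, 0.023, 0.005, 0.003]
contact_force: [0.2, -0.1, 0.5]
opening: 0.952
time: 23.35
eef_pos: [0.4515, -0.0201, 0.2725]
tcp_rot: [1.0, 0.025, 0.002, -0.0]
contact_force: [-0.6, -0.4, -0.5]
opening: 0.951
top 0.62 [ 0.534 -0.13   0.014] tray -0.009 0.083
top 0.6 [0.298 0.252 0.014] tray -0.226 0.476
top 0.6 [0.796 0.282 0.014] tray 0.273 0.483
done_plate_center [([207.3, 387.6], 0.77)]
done_block_center [([215.0, 365.6], 0.85)]
file_center [([130.3, 231.5], 0.75)]
brush_center [([130.7, 315.6], 0.9), ([212.8, 321.1], 0.65)]
scene 0.86 [ 0.548 -0.15   0.014] tray 0.004 0.062
scene 0.81 [0.301 0.246 0.014] tray -0.224 0.47
scene 0.66 [0.797 0.293 0.014] tray 0.274 0.494
scene 0.16 [ 0.554 -0.218  0.014] tray 0.007 -0.006
done_plate_center [([293.6, 238.0], 0.75), ([338.0, 214.4], 0.73)]
done_block_center [([304.0, 218.3], 0.78)]
file_center [([230.9, 387.8], 0.97)]
brush_center [([301.8, 352.2], 0.94)]
```

View pics/f_scene.png

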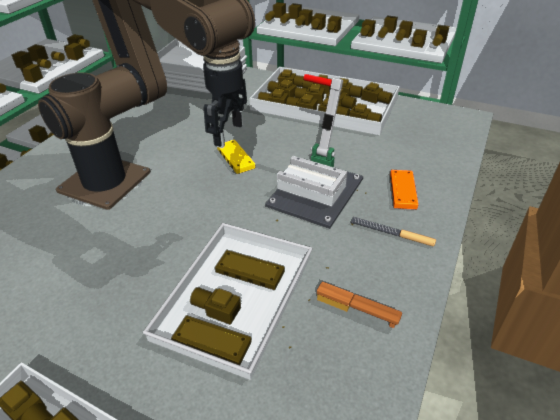

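View pics/f_top.png

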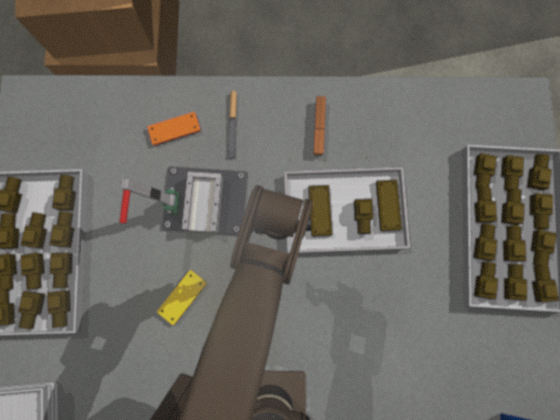

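The moulding, centred at about row 268, column 250 in the scene view, lies flat and lengthways in the empty half of the tray. The bar is back on its stop (red grip at row 79, column 318), and the other pieces are where they were. The arm is clear of everything.

```bash
python3 -c "
from plant import ticket;print(ticket.sign_off())"
```

```text
the job is handed in; nothing more can be done
None
```

I threw the bar back onto its stop, dragged the moulding out to about 54 mm of overhang, picked it up and laid it in the empty half of the tray. The job is handed in at about 23.5 s of the 72 s allowed. `sign_off` gave no verdict.

- **Regrip:** after the first lift I set the moulding back in the channel and took it again about 12 mm higher. In the first grip the fingertips stuck out below it and would have hit the tray floor first.
- **Placing:** I lowered it in small steps until the wrist force turned upward at the expected height (−4.6 N to +5.3 N), then opened the fingers slowly and rose clear.
- **Last pictures:** the moulding lies flat, right way up and lengthways along the tray. The bar is back past upright. The finished pieces, the file and the brush look unmoved, and the robot touches nothing.
- **Where the checks disagreed:** the two cameras put the moulding's centre in the tray frame at (−9, 83) mm (top) and (4, 62) mm (scene). Both are well inside the allowed range. On the unmoved pieces, repeat network fixes varied by up to about 5 pixels, and the network once took the middle of the tray for the finished plate. I did not measure the bar angle or the moulding's final tilt; I judged both from the pictures.

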